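# Pack the stamp set and hold the pestle for wrapping

## Robot

A 6-joint arm with a two-finger parallel gripper is mounted at the origin on the work surface. World frame = base frame: x ahead of the robot, y to its left, z up, the work surface at z = 0. Lengths are in m, angles in degrees, forces in N, time in s.
With the tool pointing down it reaches from about 0.375 to 0.9 m from the base axis. Payload 3.1 kg.
Tool frame: the origin (TCP) lies at the very end of the fingers, on their centre line; the grasp point (between the pads) lies behind it (bot.grip_depth is the z of the grasp point in the tool frame, in m); z points along the fingers, y is the direction in which the jaws open and shut (so a half turn about z gives the same grasp; the last joint's range is limited). The gripper opens to 87 mm and grips with 3 to 60 N. Pads are 19 mm wide; open, the fingers measure 117 mm over their backs; the gripper's body (75 mm by 190 mm) begins 51 mm behind the grasp point.
Start: joints at [59.101, 30.224, 82.088, -0, 67.689, -10.227], TCP at [0.221, 0.585, 0.191] pointing down, gripper open.
Joint ranges: [-176.69, 176.69], [-43.24, 126.21], [12.49, 139.97], [-82, 262], [0, 151.66], [-163.58, 163.58]. Speed limits (degrees/s): [159.86, 159.86, 180, 180, 180, 180].

## Interface

Orientations are given as a 3x3 rotation matrix whose columns are the frame's x, y, z axes.
In Python, from rig import bot, vision gives the robot as it stands. The module is installed in compiled form; this text tells all that it offers.
- The arm moves only by the shell command python3 -m jog 'ROWS'. ROWS is JSON, a list of rows, each a list of 3 entries, a list of its own where there are three numbers: the shift along the tool's x, y, z in mm, then the turn, a rotation vector about the tool's x, y, z in degrees, then the closure, from 0 (fully open) to 1 (shut). In form: [[[dx, dy, dz], [wx, wy, wz], fingers], ...]. A call has 1 to 12 rows; each row is the pose to reach, as a shift and turn from the pose commanded when the call began, along the tool's axes at that moment; what a row does not reach only later rows make up. A row lasts 1/12 s, in which the tool goes at most 41.7 mm and 7.16 degrees, less where a joint would pass 70% of its speed; a pose out of reach is approached as far as the arm can. A call with a gripper value outside its range is refused whole. The fingers move at their own pace and stop on an object; the grip force is fixed at half the most. Time passes only in rows, so rows that repeat a pose let the fingers close. It gives the time, the measured TCP pose, the force and the opening at its end, in the units of the state.
- bot.read_state(): the state, without advancing time (a new reading comes with each control period).
- vision.capture(name): name is "side" or "top"; returns the picture (400x640x3 uint8, red, green, blue); there is no depth.
- vision.camera_info(name): a dict with "intrinsics" (3x3 intrinsics, pixels), "camera_from_world" (4x4, takes a point from world to camera coordinates). Camera axes: x right, y up, looking along -z (the intrinsics and any distortion apply to the point x, -y, -z); pixel columns grow to the right and rows downward; lengths in m; the calibration is good to about 2 mm. A picture is of the moment at which its call begins. camera_info takes no time and is no camera call.
- bot.hand_in(): hands the job in, once; it reports no verdict.
The state is a dict: "time_s": time; "joint_positions": joint angles; "qvel": joint speeds; "tau": joint torques, N m; "position": TCP position; "tcp_rot": TCP orientation; "force": force on the tool from outside, world axes, zero at the start; "moment": the same for the moment, N m; "opening": opening from 0.0 (shut) to 1.0 (fully open).
Only numpy, scipy, OpenCV 4.12 (cv2) and the standard library are available. Lean on these libraries where they do the work, as an engineer would, in place of code of your own. Each camera call takes 0.05 s, during which the arm holds its last target. There are 200 camera calls.

## Task

Finish packing this order: set the round stamp and the square stamp into the free space beside the bar stamp in the open wooden box, upright and flat on its bottom, set down rather than dropped. Then draw the smooth pestle out of the drying rack (not the beaded spindle or the small bat), turn it level, and finish still holding it motionless in the gripper, its middle over the box and a good hand's breadth clear above the stamp handles, so that I can wrap it before it goes in. Leave everything else where it is.

Things in the scene. Friction and masses are not known exactly. Their poses are not given: they have to be found in the camera images.
- box: open plywood packing box, fixed to the bench, 162 x 134 mm outside and 53 mm high; walls and bottom 8 mm thick, so 146 x 118 mm and 45 mm deep inside. Origin: centre of its underside; x along its long side, y along its short side, z up
- bar_stamp: long bar-shaped wooden rice-cake stamp, already in the box, loose, lying along the box's +y long wall: 136 x 38 mm and 22 mm high, with a 100 x 20 mm grip rib on top (40 mm high in all). Origin: centre of its underside; x along the bar, z up
- round_stamp: loose wooden rice-cake stamp standing on its face on the bench: disc of 66 mm diameter, 25 mm high, with an upright handle of 24 mm diameter straight from 34 to 88 mm above the underside; 95 mm high, about 0.1 kg. Origin: centre of its underside; z up along the handle
- square_stamp: loose wooden rice-cake stamp standing on its face on the bench: block 66 x 66 mm, 25 mm high, with an upright square handle 24 x 24 mm, sides parallel to the block's, from 25 to 95 mm above the underside; about 0.1 kg. Origin: centre of its underside; x and y parallel to its sides, z up
- rack: drying rack, a wooden block fixed to the bench, 78 mm (x) by 270 mm (y), 55 mm high, with three upright blind bores of 36 mm diameter and 42 mm depth in a row along y, at y = -85, 0 and +85 mm. In each stands one turned piece; which one stands in which bore varies. Origin: centre of its underside; x points to the side away from the robot, z up
- pestle: smooth turned wooden pestle, 210 mm long, about 0.1 kg, the shortest piece in the rack, without beads or barrel: foot 32 mm in diameter, straight waist 25 mm in diameter from 80 to 135 mm above the foot, upper grip 31 mm, rounded top. Stands loosely in its bore, foot down, on the bore bottom 13 mm above the bench. Origin: centre of its foot's underside; z along its axis to the top
- pestle_mid (a point): the pestle's middle, on its axis 105 mm from its foot, about at its centre of mass; axes as the pestle's
- spindle: bystander in the rack: turned spindle 235 mm long with four beads of 30 mm diameter. Origin: centre of its foot; z up
- bat: bystander in the rack: small turned bat 223 mm long, narrow handle below and 38 mm barrel above. Origin: centre of its foot; z up
- bowl: bystander: turned wooden bowl, 104 mm wide, 45 mm high, on the bench. Origin: centre of its underside
- disc: bystander: flat round wooden pressing board, 130 mm diameter, 18 mm thick, on the bench. Origin: centre of its underside
Not all that is in view belongs to the job. Leave any black or red look-alike of the bar_stamp alone.

How it is judged (in metres and radians):
On the way, in this order (a step that is already met when the one before it is completed fails the run):
1. the round and the square stamp stand flat on the bottom of the box beside the bar stamp, released and at rest (x of round_stamp in the frame of box between -0.045 and 0.045 m and y of round_stamp in the frame of box between -0.045 and 0.045 m and z of round_stamp in the frame of box between 0.003 and 0.013 m and angle between each of round_stamp, square_stamp, bar_stamp's own z axis and vertical below 0.09 rad and linear speed of each of round_stamp, square_stamp, bar_stamp below 0.03 m/s and x of square_stamp in the frame of box between -0.045 and 0.045 m and y of square_stamp in the frame of box between -0.045 and 0.045 m and z of square_stamp in the frame of box between 0.003 and 0.013 m and x of bar_stamp in the frame of box between -0.03 and 0.03 m and y of bar_stamp in the frame of box between -0.045 and 0.045 m and z of bar_stamp in the frame of box between 0.003 and 0.013 m and contact force between the fingers and round_stamp below 0.3 N and contact force between the fingers and square_stamp below 0.3 N), for 0.2 s.
2. the pestle is drawn clear of the rack, held in the gripper (z of pestle in the frame of rack above 0.057 m and contact force between the fingers and pestle above 0.5 N), for 0.1 s.
At the end, for the whole second after the job is handed in: All three stamps stand flat (within 5 degrees) and at rest on the bottom of the box. The pestle is held by the fingers alone, at rest, its axis within 15 degrees of level, its middle over the box's outline and at least 165 mm above the bench (about 45 mm clear over the stamp handles) (all of step 1 and height (world z) of pestle_mid above 0.165 m and x of pestle_mid in the frame of box between -0.081 and 0.081 m and y of pestle_mid in the frame of box between -0.067 and 0.067 m and angle between pestle's own z axis and vertical between 1.309 and 1.833 rad and linear speed of pestle below 0.05 m/s and contact force between the fingers and pestle above 1 N and contact force between pestle and box below 0.2 N and contact force between pestle and rack below 0.2 N and contact force between pestle and round_stamp below 0.2 N and contact force between pestle and square_stamp below 0.2 N and contact force between pestle and bar_stamp below 0.2 N); the arm keeps its last pose, push and grip.
It fails at once if the spindle is moved from its place (more than 40 mm) (distance of spindle from where it was at the start of the episode above 0.04 m).
It fails at once if the bat is moved from its place (more than 40 mm) (distance of bat from where it was at the start of the episode above 0.04 m).
It fails at once if the bowl or the pressing board is moved from its place (more than 40 mm) (distance of any of bowl, disc from where it was at the start of the episode above 0.04 m).
It fails at once if the round stamp is dropped or thrown (it falls free from more than about 25 mm) (linear speed of round_stamp above 0.7 m/s and contact force between the fingers and round_stamp below 0.05 N).
It fails at once if the square stamp is dropped or thrown (it falls free from more than about 25 mm) (linear speed of square_stamp above 0.7 m/s and contact force between the fingers and square_stamp below 0.05 N).
It also fails if it takes over 72 s, if anything falls off the work surface, if the arm or the gripper's body presses on something with over 40 N, if the wrist force passes 120 N, or if a joint passes its speed limit or range.

## Working session

There is one attempt and no reset: what is moved stays moved. The work goes in short steps, Python scripts to look and compute and a shell command to move; the robot and the scene stay as the last step left them, time stands still between calls to the robot, and variables do not carry over. Pictures are saved under pics/ and viewed, about 8 in all and at most 12, crops included, and the job is handed in when it is done.

```bash
mkdir -p pics
python3 - <<'E'
from rig import bot,vision
import cv2,numpy as np
s=bot.read_state(); print(s, bot.grip_depth)
for n in("top","side"):
    im=vision.capture(n); cv2.imwrite(f"pics/{n}0.png",im[:,:,::-1])
    i=vision.camera_info(n); print(n,np.round(i["intrinsics"],2).tolist(),np.round(i["camera_from_world"],4).tolist(),[k for k in i])
E
```

```text
{'time_s': 0.0, 'joint_positions': array([ 5.90980003e+01,  3.02799685e+01,  8.21570200e+01,  1.36688711e-03,
        6.76882353e+01, -1.02278385e+01]), 'qvel': array([ 0.02714082, -0.03738515,  0.01454202,  0.01145726, -0.09998246,
       -0.16005259]), 'tau': array([-3.16738369e-04, -4.40039206e+01, -1.76592439e+01,  6.32235850e-02,
        5.81605209e-02, -1.79877429e-04]), 'position': array([0.2202103 , 0.58406357, 0.18975744]), 'tcp_rot': array([[-9.35599903e-01,  3.53060219e-01, -1.14138101e-03],
       [ 3.53061826e-01,  9.35598136e-01, -1.86398294e-03],
       [ 4.09775716e-04, -2.14692032e-03, -9.99997611e-01]]), 'force': array([ 0.31158351, -0.36415879,  0.84299879]), 'moment': array([ 0.02752009,  0.03477472, -0.02875447]), 'opening': 0.998397674058871} -0.0187
top [[494.63, 0.0, 327.77], [0.0, 494.63, 197.97], [0.0, 0.0, 1.0]] [[-0.0223, -0.9997, 0.0069, -0.0235], [0.9892, -0.021, 0.1453, -0.5774], [-0.1451, 0.0101, 0.9894, -1.3474], [0.0, 0.0, 0.0, 1.0]] ['intrinsics', 'camera_from_world']
side [[435.06, 0.0, 325.34], [0.0, 435.06, 203.3], [0.0, 0.0, 1.0]] [[-0.9506, -0.31, 0.0159, 0.5106], [0.2441, -0.7148, 0.6553, -0.2479], [-0.1918, 0.6268, 0.7552, -1.0455], [0.0, 0.0, 0.0, 1.0]] ['intrinsics', 'camera_from_world']
```

View pics/top0.png

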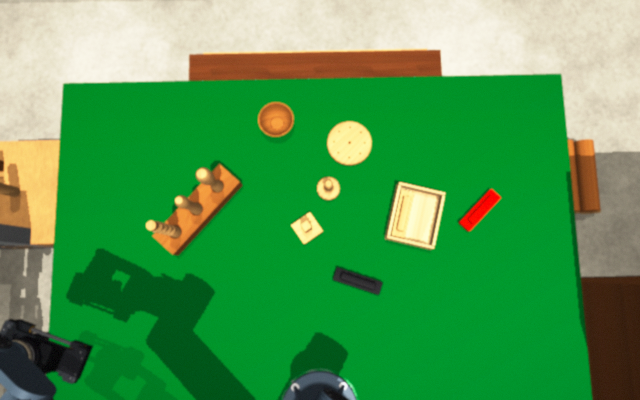

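View pics/side0.png

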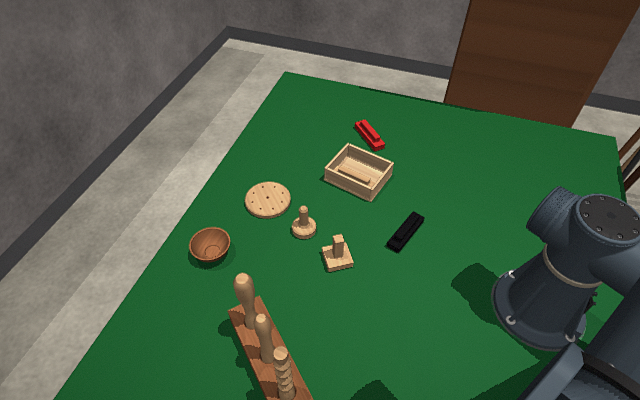

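Run:
```python
import cv2
t=cv2.imread("pics/top0.png");s=cv2.imread("pics/side0.png")
def crop(im,x0,y0,x1,y1,k,f):
    c=cv2.resize(im[y0:y1,x0:x1],None,fx=k,fy=k,interpolation=cv2.INTER_CUBIC)
    for x in range(x0,x1,10):
        cv2.line(c,((x-x0)*k,0),((x-x0)*k,8 if x%50 else 20),(255,0,255),1)
        if x%20==0: cv2.putText(c,str(x),((x-x0)*k,18),0,.4,(255,255,255),1)
    for y in range(y0,y1,10):
        cv2.line(c,(0,(y-y0)*k),(8,(y-y0)*k),(255,0,255),1)
        if y%20==0: cv2.putText(c,str(y),(8,(y-y0)*k+4),0,.4,(255,255,255),1)
    cv2.imwrite(f,c)
crop(t,280,165,460,265,4,"pics/c1.png")
crop(t,140,155,250,265,5,"pics/c2.png")
crop(s,200,260,330,400,4,"pics/c3.png")
crop(s,280,130,410,280,4,"pics/c4.png")
```

```text
(no output)
```

View pics/c1.png

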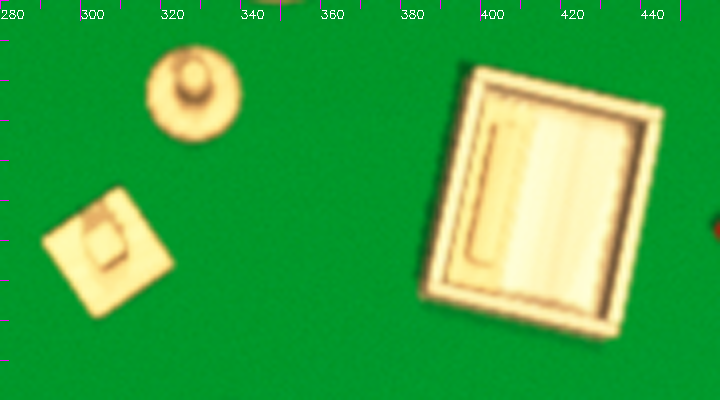

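View pics/c2.png

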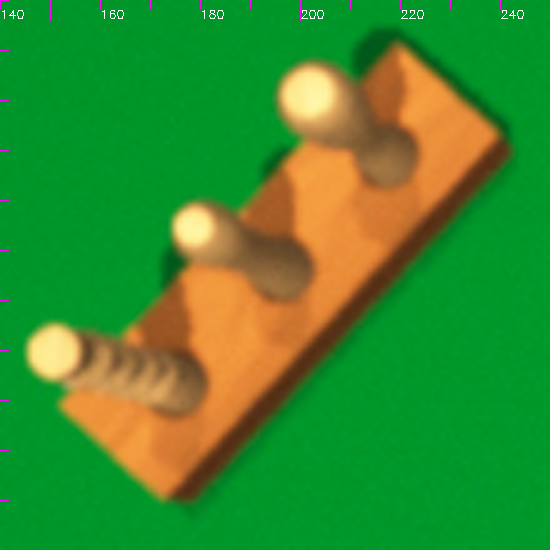

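View pics/c3.png

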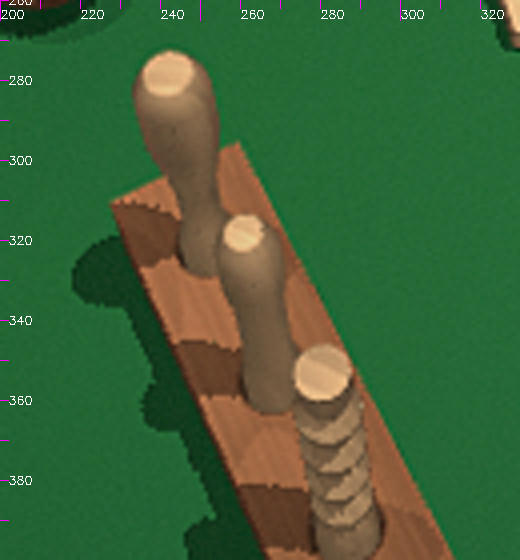

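c1: the round stamp is at crop centre (194,94), the square stamp's corners run (121,186) to (97,319), and the box rim's corners are (475,66), (664,108), (617,338), (421,297), with the bar along its left wall. 
In the rack, seen from the top camera: the piece at (150,225) is beaded, so it is the spindle. The one at (202,174) has a narrow bottom and a fat barrel, so it is the bat. The middle one at (179,200) is smooth, waisted and the shortest, so it is the pestle; c2 and c3 confirm this.

```bash
cat > h.py <<'E'
import numpy as np,cv2
from scipy.optimize import least_squares
from rig import bot,vision
I={n:vision.camera_info(n) for n in("top","side")}
def proj(n,P):
    P=np.atleast_2d(P);T=np.array(I[n]["camera_from_world"]);K=np.array(I[n]["intrinsics"])
    c=P@T[:3,:3].T+T[:3,3]; c=c*[1,-1,-1]; p=c@K.T; return p[:,:2]/p[:,2:]
def full(c,k,o): return (np.array(c,float)+.5)/k-.5+np.array(o)
def R(a): return np.array([[np.cos(a),-np.sin(a)],[np.sin(a),np.cos(a)]])
def rect(L,W,z,v):
    p=np.array([[1,1],[1,-1],[-1,-1],[-1,1]])*[L/2,W/2]@R(v[2]).T+v[:2]
    return np.c_[p,np.full(4,z)]
def fitrect(n,px,L,W,z,g):
    r=least_squares(lambda v:(proj(n,rect(L,W,z,v))-px).ravel(),g)
    return r.x,np.abs(r.fun).max()
def tri(px):  # {cam:px} -> point
    r=least_squares(lambda v:np.concatenate([(proj(n,v)[0]-p) for n,p in px.items()]),[.5,.1,.1]);return r.x,r.fun
def ray(n,px,z):
    return least_squares(lambda v:proj(n,[v[0],v[1],z])[0]-px,[.5,.1]).x
E
python3 - <<'E'
from h import *
o=(280,165)
b,e=fitrect("top",full([(475,66),(664,108),(617,338),(421,297)],4,o),.162,.134,.053,[.55,-.2,-.2]);print("box",b[:2],np.degrees(b[2]),e)
q,e=fitrect("top",full([(121,186),(175,264),(97,319),(41,240)],4,o),.066,.066,.025,[.5,.05,.5]);print("sq",q[:2],np.degrees(q[2]),e)
r=ray("top",full((194,94),4,o),.024);print("round",r)
k,e=fitrect("top",full([(398,42),(503,137),(168,496),(60,403)],5,(140,155)),.078,.270,.055,[.55,.3,-.8]);print("rack",k[:2],np.degrees(k[2]),e)
bores=np.array([[0,-.085],[0,0],[0,.085]])@R(k[2]).T+k[:2];print(bores)
print("pestle top tri",tri({"top":full((193,228),5,(140,155)),"side":full((244,233),4,(200,260))}))
s=cv2.imread("pics/side0.png");K=4;s=cv2.resize(s[130:400,200:410],None,fx=K,fy=K,interpolation=cv2.INTER_CUBIC)[:,:]
def dr(P,c,cl=True):
    p=((proj("side",P)-[200,130]+.5)*K).astype(int);cv2.polylines(s,[p],cl,c,1,cv2.LINE_AA)
dr(rect(.162,.134,.053,b),(255,0,255));dr(rect(.066,.066,.025,q),(255,0,255));dr(rect(.024,.024,.095,q),(255,0,0));dr(rect(.078,.27,.055,k),(255,0,255))
t=np.linspace(0,6.28,40)
c=lambda x,y,rad,z:np.c_[x+rad*np.cos(t),y+rad*np.sin(t),0*t+z]
dr(c(*r,.033,.025),(255,0,255));dr(c(*r,.012,.088),(255,0,0));dr(c(*bores[1],.0155,.2),(255,0,0))
for p in bores: dr(c(*p,.018,.055),(0,255,255))
s1=s[:600];cv2.imwrite("pics/o1.png",cv2.resize(s,(622,800))[:, :]); cv2.imwrite("pics/o2.png",cv2.resize(s[0:1080],None,fx=.55,fy=.55))
E
```

```text
box [ 0.52237929 -0.27903289] -14.390181259655165 1.1288620043188757
sq [0.49604971 0.0248736 ] -56.27033414970765 0.5966189512025153
round [ 0.60786379 -0.03790259]
rack [0.55543939 0.33105511] -43.499797181541894 49.54372375489413
[[0.49692947 0.26939808]
 [0.55543939 0.33105511]
 [0.61394931 0.39271214]]
pestle top tri (array([0.55407402, 0.33091491, 0.21994986]), array([-0.09223531, -0.43669073,  0.31769888,  0.07602246]))
```

View pics/o2.png

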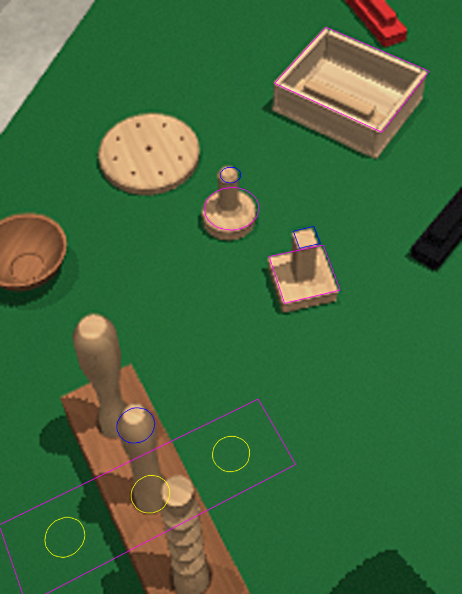

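The o2 overlay matches the side view for the box rim, both stamps with their handles, and the pestle's top and bore. The rack rectangle is drawn 90° off because I gave its corners in the wrong order, but its centre is right. Next I work out the first move.

```bash
cat >> h.py <<'E'
from scipy.spatial.transform import Rotation as Ro
BOX=np.array([0.5224,-0.2790]);BA=np.radians(-14.4)
def boxw(x,y): return BOX+R(BA)@np.array([x,y])
def down(a): # tool down, jaw (tool y) at world angle a deg
    a=np.radians(a);y=np.array([np.cos(a),np.sin(a),0]);z=np.array([0,0,-1.]);return np.c_[np.cross(y,z),y,z]
def go(p,Rt):
    s=bot.read_state();M=s["tcp_rot"]
    print("t",round(s["time_s"],2),"at",np.round(s["position"],4),"F",np.round(s["force"],1),"open",round(s["opening"],3),"q",np.round(s["joint_positions"],1))
    print("shift mm",np.round(M.T@(np.array(p)-s["position"])*1000,1),"turn",np.round(Ro.from_matrix(M.T@Rt).as_rotvec(degrees=True),1))
E
python3 -c "
from h import *
go([.608,-.038,.14],down(75.6))
print(boxw(.0353,-.019),boxw(-.0353,-.019))"
```

```text
t 0.1 at [0.2202 0.5841 0.1899] F [ 0.5 -0.1 -0.5] open 1.003 q [ 59.1  30.3  82.1   0.   67.7 -10.2]
shift mm [-582.5 -445.1   50.5] turn [-0.1 -0.  -6.3]
[ 0.55186588 -0.30618183] [ 0.48348391 -0.28862433]
```

```bash
python3 -m jog '[[[0,0,-40],[0,0,0],0],[[0,0,-80],[0,0,-6.3],0],[[-582,-445,-80],[0,0,-6.3],0],[[-582,-445,-80],[0,0,-6.3],0],[[-582,-445,-80],[0,0,-6.3],0],[[-582,-445,-80],[0,0,-6.3],0],[[-582,-445,-80],[0,0,-6.3],0],[[-582,-445,-80],[0,0,-6.3],0],[[-582,-445,-80],[0,0,-6.3],0],[[-582,-445,-80],[0,0,-6.3],0],[[-582,-445,-80],[0,0,-6.3],0],[[-582,-445,-80],[0,0,-6.3],0]]'
python3 -c "
from h import *
go([.608,-.038,.14],down(75.6))"
```

```text
time_s: 1.1
position: [0.4412, 0.2292, 0.2705]
tcp_rot: [[-0.969, 0.248, -0.001], [0.248, 0.969, -0.0], [0.001, -0.0, -1.0]]
force: [0.4, 0.5, 1.1]
opening: 0.999
t 1.1 at [0.4412 0.2292 0.2705] F [0.4 0.5 1.1] open 0.999 q [ 14.5  14.9  94.    0.   71.2 -61.1]
shift mm [-227.9 -217.4  130.5] turn [-0. -0.  0.]
```

```bash
python3 -m jog '[[[-228,-217,60],[0,0,0],0],[[-228,-217,60],[0,0,0],0],[[-228,-217,60],[0,0,0],0],[[-228,-217,60],[0,0,0],0],[[-228,-217,60],[0,0,0],0],[[-228,-217,60],[0,0,0],0],[[-228,-217,60],[0,0,0],0],[[-228,-217,60],[0,0,0],0],[[-228,-217,130],[0,0,0],0],[[-228,-217,130],[0,0,0],0],[[-228,-217,130],[0,0,0],0],[[-228,-217,130],[0,0,0],0]]'
python3 -c "
from h import *
go([.608,-.038,.053],down(75.6))"
```

```text
time_s: 2.1
position: [0.6063, -0.0354, 0.139]
tcp_rot: [[-0.969, 0.248, -0.005], [0.248, 0.969, 0.001], [0.005, -0.0, -1.0]]
force: [0.1, -0.4, -0.5]
opening: 1.0
t 2.1 at [ 0.6063 -0.0354  0.139 ] F [ 0.1 -0.4 -0.5] open 1.0 q [-13.9  32.5  87.4   0.   60.5 -89.5]
shift mm [-2.8 -2.1 86. ] turn [-0.  -0.3  0. ]
```

```bash
python3 -m jog '[[[-2.5,-2,30],[0,0,0],0],[[-2.5,-2,60],[0,0,0],0],[[-2.5,-2,86],[0,0,0],0],[[-2.5,-2,86],[0,0,0],0],[[-2.5,-2,86],[0,0,0],0.5],[[-2.5,-2,86],[0,0,0],1],[[-2.5,-2,86],[0,0,0],1],[[-2.5,-2,86],[0,0,0],1],[[-2.5,-2,86],[0,0,0],1],[[-2.5,-2,86],[0,0,0],1],[[-2.5,-2,86],[0,0,0],1],[[-2.5,-2,86],[0,0,0],1]]'
python3 -c "
from h import *
p=boxw(.0353,-.019);go([*p,.15],down(75.6))
"
```

```text
time_s: 3.1
position: [0.6099, -0.0383, 0.055]
tcp_rot: [[-0.969, 0.248, 0.0], [0.248, 0.969, -0.0], [-0.0, 0.0, -1.0]]
force: [0.7, -0.5, 0.3]
opening: 0.479
t 3.1 at [ 0.6099 -0.0383  0.055 ] F [ 0.7 -0.5  0.3] open 0.479 q [-14.1  39.2  90.4   0.   50.4 -89.7]
shift mm [ -10.3 -273.9  -95. ] turn [0. 0. 0.]
```

```bash
python3 -m jog '[[[0,0,1],[0,0,0],1],[[0,0,1],[0,0,0],1],[[0,0,1],[0,0,0],1],[[0,0,1],[0,0,0],1],[[0,0,1],[0,0,0],1],[[0,0,1],[0,0,0],1]]'
python3 -c "
from h import *
p=boxw(.0353,-.019);go([*p,.15],down(75.6))
"
```

```text
time_s: 3.6
position: [0.6097, -0.0382, 0.0536]
tcp_rot: [[-0.969, 0.248, -0.0], [0.248, 0.969, 0.0], [0.0, 0.0, -1.0]]
force: [1.0, 0.1, -0.8]
opening: 0.249
t 3.6 at [ 0.6097 -0.0382  0.0536] F [ 1.   0.1 -0.8] open 0.249 q [-14.1  39.3  90.4   0.   50.3 -89.7]
shift mm [ -10.4 -274.   -96.4] turn [ 0. -0.  0.]
```

```bash
python3 -m jog '[[[0,0,0],[0,0,0],1],[[0,0,-20],[0,0,0],1],[[0,0,-55],[0,0,0],1],[[0,0,-97],[0,0,0],1],[[-10,-274,-97],[0,0,0],1],[[-10,-274,-97],[0,0,0],1],[[-10,-274,-97],[0,0,0],1],[[-10,-274,-97],[0,0,0],1],[[-10,-274,-97],[0,0,0],1],[[-10,-274,-97],[0,0,0],1],[[-10,-274,-97],[0,0,0],1],[[-10,-274,-97],[0,0,0],1]]'
python3 - <<'E'
from h import *
p=boxw(.0353,-.019);go([*p,.062],down(75.6))
t=vision.capture("top");s=vision.capture("side")
a=cv2.resize(t[140:260,340:460,::-1],None,fx=4,fy=4,interpolation=2)[:,:396];b=cv2.resize(s[80:200,300:400,::-1],None,fx=4,fy=4,interpolation=2)
cv2.imwrite("pics/p1.png",np.hstack([a,b]))
E
```

```text
time_s: 4.6
position: [0.5504, -0.3128, 0.1507]
tcp_rot: [[-0.967, 0.254, 0.001], [0.254, 0.967, -0.004], [-0.002, -0.004, -1.0]]
force: [0.2, 0.5, -0.7]
opening: 0.246
t 4.6 at [ 0.5504 -0.3128  0.1507] F [ 0.2  0.5 -0.7] open 0.246 q [ -39.6   33.3   83.3   -0.2   63.2 -114.9]
shift mm [ 0.5  7.1 88.7] turn [-0.2  0.1 -0.3]
```

View pics/p1.png

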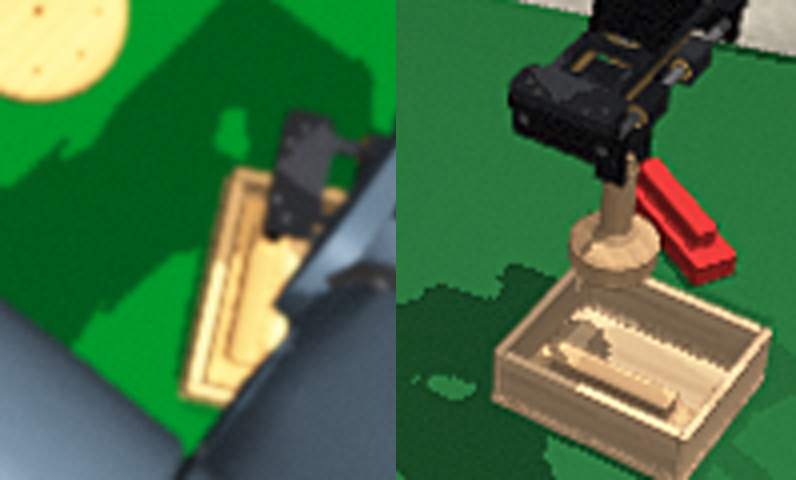

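The stamp is hanging straight in the jaws over the far end of the box; in p1's right half its disc is at (614,250).

```bash
python3 -m jog '[[[0,0,10],[0,0,0],1],[[0,0,20],[0,0,0],1],[[0,0,20],[0,0,0],1],[[0,0,20],[0,0,0],1]]'
python3 - <<'E'
from h import *
p=boxw(.0353,-.019);go([*p,.062],down(75.6))
for c,z in [((494,123),.048),((467,262),.048),((513,120),.048),((490,268),.048),((537,100),.030),((508,300),.03)]:
    print(c,np.round(R(BA).T@(ray("top",full(c,4,(280,165)),z)-BOX),4))
E
```

```text
time_s: 5.03
position: [0.5509, -0.304, 0.1292]
tcp_rot: [[-0.969, 0.246, -0.003], [0.246, 0.969, 0.002], [0.003, 0.002, -1.0]]
force: [-0.4, -0.4, -0.9]
opening: 0.246
t 5.03 at [ 0.5509 -0.304   0.1292] F [-0.4 -0.4 -0.9] open 0.246 q [ -39.1   34.7   84.6    0.    60.9 -114.8]
shift mm [-1.7 -2.  67.2] turn [ 0.1 -0.2  0.1]
(494, 123) [0.0468 0.0447]
(467, 262) [-0.0529  0.0429]
(513, 120) [0.0519 0.0322]
(490, 268) [-0.0534  0.0265]
(537, 100) [0.0733 0.0161]
(508, 300) [-0.0705  0.0072]
```

```bash
python3 -m jog '[[[-2.5,-4,0],[0,0,0],1],[[-2.5,-4,20],[0,0,0],1],[[-2.5,-4,40],[0,0,0],1],[[-2.5,-4,52],[0,0,0],1],[[-2.5,-4,58],[0,0,0],1],[[-2.5,-4,62],[0,0,0],1],[[-2.5,-4,64],[0,0,0],1],[[-2.5,-4,66],[0,0,0],1],[[-2.5,-4,66],[0,0,0],1]]'
python3 -c "
from h import *
p=boxw(.0365,-.021);go([*p,.0615],down(75.6))"
```

```text
time_s: 5.78
position: [0.5534, -0.3109, 0.0651]
tcp_rot: [[-0.969, 0.248, 0.001], [0.248, 0.969, -0.001], [-0.001, -0.0, -1.0]]
force: [-0.9, -0.5, -1.5]
opening: 0.254
t 5.78 at [ 0.5534 -0.3109  0.0651] F [-0.9 -0.5 -1.5] open 0.254 q [ -39.4   39.8   86.5    0.    53.7 -115. ]
shift mm [1.4 2.2 3.6] turn [-0.   0.1  0. ]
```

```bash
python3 -m jog '[[[1,2,1],[0,0,0],1],[[1,2,2],[0,0,0],1],[[1,2,3],[0,0,0],1],[[1,2,4],[0,0,0],1],[[1,2,4],[0,0,0],1]]'
python3 -c "
from h import *
p=boxw(.0365,-.021);go([*p,.0615],down(75.6))"
```

```text
time_s: 6.2
position: [0.5525, -0.3084, 0.0607]
tcp_rot: [[-0.969, 0.248, -0.0], [0.248, 0.969, 0.0], [0.0, 0.0, -1.0]]
force: [-0.3, 0.6, -0.1]
opening: 0.251
t 6.2 at [ 0.5525 -0.3084  0.0607] F [-0.3  0.6 -0.1] open 0.251 q [ -39.3   40.    86.9   -0.    53.1 -114.9]
shift mm [-0.1  0.  -0.8] turn [ 0. -0.  0.]
```

No contact force yet, so I lower a little more and then let go.

```bash
python3 -m jog '[[[0,0,1],[0,0,0],1],[[0,0,2],[0,0,0],1],[[0,0,3],[0,0,0],1],[[0,0,3],[0,0,0],1]]'
python3 -c "
from h import *
p=boxw(.0365,-.021);go([*p,.0615],down(75.6))"
```

```text
time_s: 6.53
position: [0.554, -0.3086, 0.0597]
tcp_rot: [[-0.969, 0.248, 0.003], [0.248, 0.969, -0.001], [-0.003, -0.0, -1.0]]
force: [0.8, 1.8, 8.5]
opening: 0.248
t 6.53 at [ 0.554  -0.3086  0.0597] F [0.8 1.8 8.5] open 0.248 q [-3.920e+01  4.010e+01  8.680e+01  1.000e-01  5.280e+01 -1.149e+02]
shift mm [ 1.5 -0.1 -1.8] turn [-0.   0.2  0. ]
```

```bash
python3 -m jog '[[[0,0,-1],[0,0,0],1],[[0,0,-1],[0,0,0],0.6],[[0,0,-1],[0,0,0],0.3],[[0,0,-1],[0,0,0],0.3],[[0,0,-1],[0,0,0],0.3],[[0,0,-1],[0,0,0],0.3],[[0,0,-1],[0,0,0],0.3],[[0,0,-20],[0,0,0],0.2],[[0,0,-60],[0,0,0],0],[[0,0,-100],[0,0,0],0],[[0,0,-100],[0,0,0],0]]'
python3 - <<'E'
from h import *
go([.496,.025,.14],down(33.7))
s=vision.capture("side");cv2.imwrite("pics/p2.png",cv2.resize(s[80:210,290:410,::-1],None,fx=4,fy=4,interpolation=2))
E
```

```text
time_s: 7.45
position: [0.5571, -0.3121, 0.166]
tcp_rot: [[-0.969, 0.248, 0.012], [0.248, 0.969, -0.01], [-0.014, -0.007, -1.0]]
force: [0.7, -1.6, 0.8]
opening: 0.915
t 7.45 at [ 0.5571 -0.3121  0.166 ] F [ 0.7 -1.6  0.8] open 0.915 q [ -39.3   32.4   82.3   -0.    64.4 -114.9]
shift mm [143.2 311.6  21.8] turn [-0.1  0.9 41.9]
```

View pics/p2.png

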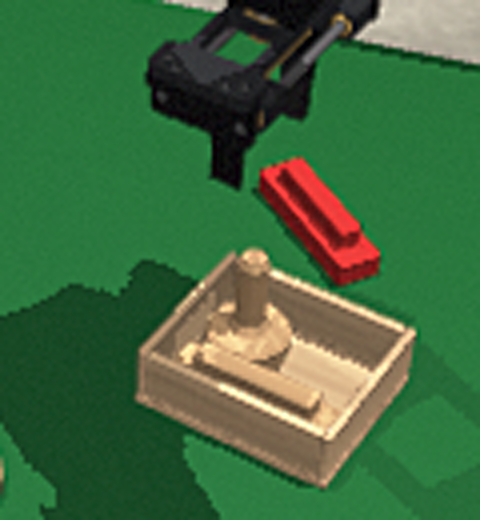

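The round stamp stands upright in the far end of the box, with its handle top at p2 (254,253). Next is the square one.

```bash
python3 -m jog '[[[143,311,0],[0,0,42],0],[[143,311,0],[0,0,42],0],[[143,311,0],[0,0,42],0],[[143,311,0],[0,0,42],0],[[143,311,0],[0,0,42],0],[[143,311,0],[0,0,42],0],[[143,311,0],[0,0,42],0],[[143,311,22],[0,0,42],0],[[143,311,22],[0,0,42],0],[[143,311,22],[0,0,42],0],[[143,311,22],[0,0,42],0]]'
python3 -c "
from h import *
go([.496,.025,.053],down(33.7))"
```

```text
time_s: 8.42
position: [0.4902, 0.029, 0.1348]
tcp_rot: [[-0.556, 0.831, -0.002], [0.831, 0.556, -0.0], [0.001, -0.002, -1.0]]
force: [0.0, -0.5, 0.8]
opening: 1.002
t 8.42 at [0.4902 0.029  0.1348] F [ 0.  -0.5  0.8] open 1.002 q [ -9.7  24.9 104.3  -0.   51.  -43.4]
shift mm [-6.7  2.8 81.8] turn [-0.1 -0.1  0.1]
```

```bash
python3 -m jog '[[[-6.5,3,20],[0,0,0],0],[[-6.5,3,50],[0,0,0],0],[[-6.5,3,82],[0,0,0],0],[[-6.5,3,82],[0,0,0],0.3],[[-6.5,3,82],[0,0,0],0.3]]'
python3 -c "
from h import *
go([.496,.025,.053],down(33.7))"
```

```text
time_s: 8.83
position: [0.4965, 0.0234, 0.0526]
tcp_rot: [[-0.552, 0.834, -0.004], [0.834, 0.552, 0.0], [0.003, -0.003, -1.0]]
force: [-0.1, 0.6, 0.2]
opening: 0.922
t 8.83 at [0.4965 0.0234 0.0526] F [-0.1  0.6  0.2] open 0.922 q [-10.2  33.5 107.   -0.   39.8 -43.7]
shift mm [ 1.6  0.5 -0.4] turn [-0.2 -0.1 -0.2]
```

```bash
python3 -m jog '[[[1,0,0],[0,0,0],1],[[1,0,0],[0,0,0],1],[[1,0,0],[0,0,0],1],[[1,0,0],[0,0,0],1],[[1,0,0],[0,0,0],1],[[1,0,0],[0,0,0],1],[[1,0,0],[0,0,0],1],[[1,0,0],[0,0,0],1],[[1,0,0],[0,0,0],1],[[1,0,0],[0,0,0],1],[[1,0,0],[0,0,0],1],[[1,0,0],[0,0,0],1]]'
python3 -m jog '[[[0,0,0],[0,0,0],1],[[0,0,0],[0,0,0],1],[[0,0,0],[0,0,0],1],[[0,0,0],[0,0,0],1],[[0,0,0],[0,0,0],1],[[0,0,0],[0,0,0],1],[[0,0,0],[0,0,0],1],[[0,0,0],[0,0,0],1]]'
python3 -c "
from h import *
go([*boxw(-.0353,-.021),.165],down(75.6))"
```

```text
time_s: 9.83
position: [0.4968, 0.0255, 0.0538]
tcp_rot: [[-0.554, 0.833, 0.0], [0.833, 0.554, 0.0], [0.0, 0.0, -1.0]]
force: [-0.6, 0.6, 1.2]
opening: 0.27
time_s: 10.5
position: [0.4968, 0.0254, 0.0538]
tcp_rot: [[-0.554, 0.833, 0.0], [0.833, 0.554, 0.0], [-0.0, 0.0, -1.0]]
force: [-0.5, 1.8, 1.9]
opening: 0.27
t 10.5 at [0.4968 0.0254 0.0538] F [-0.5  1.8  1.9] open 0.27 q [-10.   33.3 107.1   0.   39.6 -43.6]
shift mm [-255.5 -186.5 -111.2] turn [  0.   0. -42.]
```

```bash
python3 -m jog '[[[0,0,-20],[0,0,0],1],[[0,0,-55],[0,0,0],1],[[0,0,-90],[0,0,0],1],[[0,0,-111],[0,0,0],1],[[-255,-186,-111],[0,0,-42],1],[[-255,-186,-111],[0,0,-42],1],[[-255,-186,-111],[0,0,-42],1],[[-255,-186,-111],[0,0,-42],1],[[-255,-186,-111],[0,0,-42],1],[[-255,-186,-111],[0,0,-42],1],[[-255,-186,-111],[0,0,-42],1],[[-255,-186,-111],[0,0,-42],1]]'
python3 -m jog '[[[0,0,0],[0,0,0],1],[[0,0,0],[0,0,0],1],[[0,0,0],[0,0,0],1]]'
python3 -c "
from h import *
go([*boxw(-.0353,-.021),.064],down(75.6))"
```

```text
time_s: 11.5
position: [0.4821, -0.2837, 0.164]
tcp_rot: [[-0.969, 0.246, -0.002], [0.246, 0.969, 0.001], [0.002, 0.001, -1.0]]
force: [0.4, 0.6, -0.8]
opening: 0.266
time_s: 11.75
position: [0.4822, -0.2814, 0.1638]
tcp_rot: [[-0.968, 0.249, -0.002], [0.249, 0.968, 0.002], [0.003, 0.002, -1.0]]
force: [-0.3, 0.0, -1.5]
opening: 0.271
t 11.75 at [ 0.4822 -0.2814  0.1638] F [-0.3  0.  -1.5] open 0.271 q [ -41.7   27.1   93.3    0.    59.8 -117.3]
shift mm [-3.3 -8.9 99.8] turn [ 0.1 -0.2 -0. ]
```

```bash
python3 -m jog '[[[-3,-9,15],[0,0,0],1],[[-3,-9,35],[0,0,0],1],[[-3,-9,45],[0,0,0],1],[[-3,-9,45],[0,0,0],1],[[-3,-9,45],[0,0,0],1],[[-3,-9,45],[0,0,0],1]]'
python3 - <<'E'
from h import *
go([*boxw(-.0353,-.021),.064],down(75.6))
s=vision.capture("side");cv2.imwrite("pics/p3.png",cv2.resize(s[90:210,310:410,::-1],None,fx=5,fy=5,interpolation=2))
E
```

```text
time_s: 12.25
position: [0.4846, -0.291, 0.1204]
tcp_rot: [[-0.969, 0.247, 0.0], [0.247, 0.969, -0.0], [-0.001, -0.0, -1.0]]
force: [0.9, 0.4, -1.5]
opening: 0.269
t 12.25 at [ 0.4846 -0.291   0.1204] F [ 0.9  0.4 -1.5] open 0.269 q [ -42.3   30.9   94.7    0.    54.3 -118. ]
shift mm [ 1.7  0.  56.4] turn [-0.   0.   0.1]
```

View pics/p3.png

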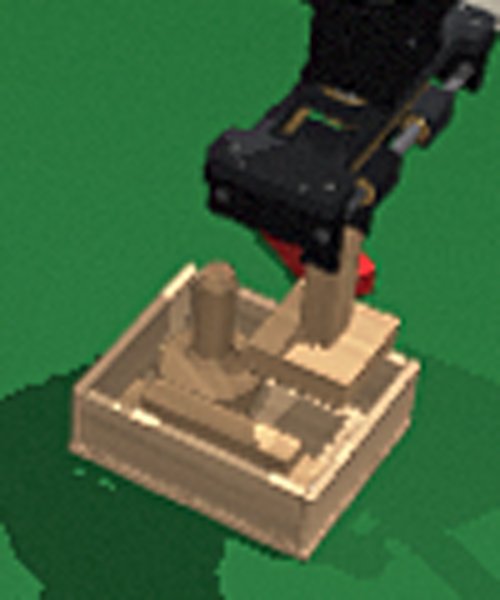

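Run:
```python
from h import *
b=lambda p:np.round(R(BA).T@(p-BOX),4)
c=ray("side",full((254,255),4,(290,80)),.103);print("round handle top in box",b(c))
# square block top corners (front/right), z=tcp-.053+.025
for q in [(398,322),(348,387),(309,270)]: print(b(ray("side",full(q,5,(310,90)),.0924)))
print(b(np.array([.4846,-.291])))
```

```text
round handle top in box [ 0.0376 -0.0195]
[-0.0669 -0.048 ]
[-0.0679  0.0155]
[-0.0024 -0.0593]
[-0.0336 -0.021 ]
```

```bash
python3 -m jog '[[[1.5,-1.5,10],[0,0,0],1],[[1.5,-1.5,25],[0,0,0],1],[[1.5,-1.5,38],[0,0,0],1],[[1.5,-1.5,46],[0,0,0],1],[[1.5,-1.5,50],[0,0,0],1],[[1.5,-1.5,53],[0,0,0],1],[[1.5,-1.5,55],[0,0,0],1],[[1.5,-1.5,56],[0,0,0],1],[[1.5,-1.5,56],[0,0,0],1]]'
python3 -c "
from h import *
go([*boxw(-.0365,-.0225),.0615],down(75.6))"
```

```text
time_s: 13.05
position: [0.4825, -0.2929, 0.064]
tcp_rot: [[-0.969, 0.248, 0.0], [0.248, 0.969, -0.0], [-0.001, -0.0, -1.0]]
force: [0.2, 0.2, -1.5]
opening: 0.27
t 13.05 at [ 0.4825 -0.2929  0.064 ] F [ 0.2  0.2 -1.5] open 0.27 q [ -42.6   35.8   97.1   -0.    47.1 -118.2]
shift mm [1.3 0.9 2.5] turn [-0.  0.  0.]
```

```bash
python3 -m jog '[[[0,1,1],[0,0,0],1],[[0,1,2],[0,0,0],1],[[0,1,3],[0,0,0],1],[[0,1,3],[0,0,0],1],[[0,1,4],[0,0,0],1],[[0,1,4],[0,0,0],1]]'
python3 -c "
from h import *
go([*boxw(-.0365,-.0225),.0615],down(75.6))"
```

```text
time_s: 13.55
position: [0.483, -0.2917, 0.0617]
tcp_rot: [[-0.969, 0.248, 0.001], [0.248, 0.969, -0.001], [-0.001, -0.0, -1.0]]
force: [-2.2, 1.0, 9.7]
opening: 0.274
t 13.55 at [ 0.483  -0.2917  0.0617] F [-2.2  1.   9.7] open 0.274 q [ -42.5   35.9   97.2    0.    46.8 -118.1]
shift mm [ 1.5 -0.4  0.2] turn [-0.   0.1  0. ]
```

```bash
python3 -m jog '[[[0,0,-1],[0,0,0],1],[[0,0,-1],[0,0,0],0.6],[[0,0,-1],[0,0,0],0.3],[[0,0,-1],[0,0,0],0.3],[[0,0,-1],[0,0,0],0.3],[[0,0,-1],[0,0,0],0.3],[[0,0,-1],[0,0,0],0.3],[[0,0,-20],[0,0,0],0.3],[[0,0,-60],[0,0,0],0.3],[[0,0,-100],[0,0,0],0.3],[[0,0,-140],[0,0,0],0.3],[[0,0,-140],[0,0,0],0.3]]'
python3 - <<'E'
from h import *
go([.5,.2,.3],down(75.6))
s=vision.capture("side");cv2.imwrite("pics/p4.png",cv2.resize(s[90:210,310:410,::-1],None,fx=4,fy=4,interpolation=2))
D=np.array([[59.1,30.28,82.15,67.69,.2202,.584,.1898],[14.5,14.9,94,71.2,.4412,.2292,.2705],[-14.1,39.3,90.4,50.3,.6097,-.0382,.0536],[-39.1,34.7,84.6,60.9,.5509,-.304,.1292],[-10,33.3,107.1,39.6,.4968,.0254,.0538],[-42.3,30.9,94.7,54.3,.4846,-.291,.1204]])
q2=np.radians(D[:,1]);ph=np.radians(D[:,1]+D[:,2]);r=np.hypot(D[:,4],D[:,5]);z=D[:,6];o=1+0*r
A=np.r_[np.c_[np.sin(q2),np.sin(ph),-np.cos(ph),o,0*o],np.c_[np.cos(q2),np.cos(ph),np.sin(ph),0*o,o]]
x,*_=np.linalg.lstsq(A,np.r_[r,z],rcond=None);print(x,np.abs(A@x-np.r_[r,z]).max())
E
```

```text
time_s: 14.55
position: [0.4869, -0.2955, 0.2079]
tcp_rot: [[-0.969, 0.248, 0.012], [0.248, 0.969, -0.011], [-0.015, -0.008, -1.0]]
force: [0.7, -0.6, 0.3]
opening: 0.701
t 14.55 at [ 0.4869 -0.2955  0.2079] F [ 0.7 -0.6  0.3] open 0.701 q [ -42.5   24.4   89.8   -0.    64.8 -118.1]
shift mm [108.8 482.6 -97.5] turn [-0.5  0.8  0.1]
[ 0.57600096  0.38976081 -0.10609934  0.01411964 -0.06055391] 0.0010497092233566208
```

View pics/p4.png

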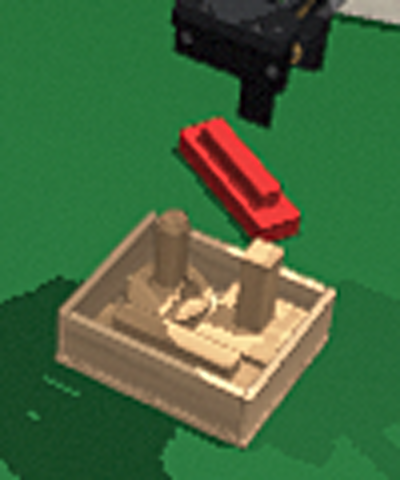

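Both stamps stand upright in the box with the bar flat beside them; in p4 the handle tops are at (174,215) and (262,252). Now the pestle. I move to a staging pose with the tool still pointing down and aligned with the rack row.

```bash
cat >> h.py <<'E'
def pose(psi,th): # approach heading psi deg, th deg below horizontal
    a,t=np.radians(psi),np.radians(th);y=np.array([-np.sin(a),np.cos(a),0]);z=np.array([np.cos(t)*np.cos(a),np.cos(t)*np.sin(a),-np.sin(t)])
    return np.c_[np.cross(y,z),y,z]
E
python3 -c "
from h import *
go([.42,.1,.33],pose(45,90))"
```

```text
t 14.6 at [ 0.4853 -0.2942  0.2046] F [-0.4 -0.7 -0.5] open 0.701 q [ -42.5   24.6   90.1   -0.    64.7 -118.1]
shift mm [ 159.8  365.  -129. ] turn [ -0.6   0.4 -59.4]
```

```bash
python3 -m jog '[[[160,365,-129],[0,0,-59.4],0.3],[[160,365,-129],[0,0,-59.4],0.3],[[160,365,-129],[0,0,-59.4],0.3],[[160,365,-129],[0,0,-59.4],0.3],[[160,365,-129],[0,0,-59.4],0.3],[[160,365,-129],[0,0,-59.4],0.3],[[160,365,-129],[0,0,-59.4],0.3],[[160,365,-129],[0,0,-59.4],0.3],[[160,365,-129],[0,0,-59.4],0.3],[[160,365,-129],[0,0,-59.4],0.3],[[160,365,-129],[0,0,-59.4],0.3],[[160,365,-129],[0,0,-59.4],0.3]]'
python3 -c "
from h import *
go([.42,.1,.33],pose(45,25))"
```

```text
time_s: 15.6
position: [0.4173, 0.1035, 0.3284]
tcp_rot: [[-0.703, -0.711, -0.0], [-0.711, 0.703, -0.0], [0.0, 0.0, -1.0]]
force: [-0.5, -0.2, -0.8]
opening: 0.703
t 15.6 at [0.4173 0.1035 0.3284] F [-0.5 -0.2 -0.8] open 0.703 q [  -1.     5.5   96.6   -0.    77.9 -136.4]
shift mm [ 0.6 -4.4 -1.6] turn [  0.2 -65.    0.3]
```

Run:
```python
from h import *
D=np.array([[59.1,30.28,82.15,67.69,.2202,.584,.1898],[14.5,14.9,94,71.2,.4412,.2292,.2705],[-14.1,39.3,90.4,50.3,.6097,-.0382,.0536],[-39.1,34.7,84.6,60.9,.5509,-.304,.1292],[-10,33.3,107.1,39.6,.4968,.0254,.0538],[-42.3,30.9,94.7,54.3,.4846,-.291,.1204],[-1,5.5,96.6,77.9,.4173,.1035,.3284]])
def f(v):
    L2,L3,a3,a1,dz,lat,off,c=v
    q2=np.radians(D[:,1]);ph=np.radians(D[:,1]+D[:,2])
    h=a1+L2*np.sin(q2)+L3*np.sin(ph)-a3*np.cos(ph); z=dz+L2*np.cos(q2)+L3*np.cos(ph)+a3*np.sin(ph)
    j=np.radians(D[:,0]+off); x=h*np.cos(j)-lat*np.sin(j);y=h*np.sin(j)+lat*np.cos(j)
    return np.r_[x-D[:,4],y-D[:,5],z-D[:,6]]
r=least_squares(f,[.5,.4,0,0,0,.11,0,0]);print(np.round(r.x,4),np.abs(r.fun).max())
P=pose(45,20);G=np.array([.555,.331,.26]);T=G-bot.grip_depth*P[:,2];print(T);go(T+[0,0,.07],P)
```

```text
[ 5.851e-01  3.913e-01 -1.113e-01  2.000e-04 -6.320e-02  1.104e-01
  8.800e-02  0.000e+00] 0.0005307955948187226
[0.56742546 0.34342546 0.25360422]
t 15.6 at [0.4173 0.1035 0.3284] F [-0.5 -0.2 -0.8] open 0.703 q [  -1.     5.5   96.6   -0.    77.9 -136.4]
shift mm [-276.2   61.9    4.7] turn [  0.2 -70.    0.3]
```

```bash
python3 -m jog '[[[-276,62,5],[0,-70,0],0.3],[[-276,62,5],[0,-70,0],0.3],[[-276,62,5],[0,-70,0],0.3],[[-276,62,5],[0,-70,0],0.3],[[-276,62,5],[0,-70,0],0.2],[[-276,62,5],[0,-70,0],0.2],[[-276,62,5],[0,-70,0],0.2],[[-276,62,5],[0,-70,0],0.2],[[-276,62,5],[0,-70,0],0.2],[[-276,62,5],[0,-70,0],0.2],[[-276,62,5],[0,-70,0],0.2],[[-276,62,5],[0,-70,0],0.2]]'
python3 -c "
from h import *
P=pose(45,20);G=np.array([.555,.331,.12]);T=G-bot.grip_depth*P[:,2];go(T,P)"
```

```text
time_s: 16.6
position: [0.5711, 0.3815, 0.4075]
tcp_rot: [[-0.434, -0.641, 0.632], [-0.343, 0.767, 0.542], [-0.833, 0.018, -0.553]]
force: [0.6, -0.1, 0.6]
opening: 0.799
t 16.6 at [0.5711 0.3815 0.4075] F [ 0.6 -0.1  0.6] open 0.799 q [  13.3    8.   105.8   61.5   25.8 -163.5]
shift mm [259.4 -32.2 139.7] turn [ -4.1 -13.5  -3.2]
```

j6 has reached its limit. I flip the grasp by a half turn about the tool axis, up here in free space.

```bash
python3 -m jog '[[[0,0,0],[0,0,84],0.2],[[0,0,0],[0,0,84],0.2],[[0,0,0],[0,0,84],0.2],[[0,0,0],[0,0,84],0.2],[[0,0,0],[0,0,84],0.2],[[0,0,0],[0,0,84],0.2],[[0,0,0],[0,0,84],0.2],[[0,0,0],[0,0,84],0.2],[[0,0,0],[0,0,84],0.2],[[0,0,0],[0,0,84],0.2],[[0,0,0],[0,0,84],0.2],[[0,0,0],[0,0,84],0.2]]'
python3 -m jog '[[[0,0,0],[0,0,84],0.2],[[0,0,0],[0,0,84],0.2],[[0,0,0],[0,0,84],0.2],[[0,0,0],[0,0,84],0.2],[[0,0,0],[0,0,84],0.2],[[0,0,0],[0,0,84],0.2],[[0,0,0],[0,0,84],0.2],[[0,0,0],[0,0,84],0.2],[[0,0,0],[0,0,84],0.2],[[0,0,0],[0,0,84],0.2],[[0,0,0],[0,0,84],0.2],[[0,0,0],[0,0,84],0.2]]'
python3 -c "
from h import *
P=pose(45,20)@np.diag([-1,-1,1]);G=np.array([.555,.331,.26]);T=G-bot.grip_depth*P[:,2];go(T,P)"
```

```text
time_s: 17.6
position: [0.5714, 0.3817, 0.4087]
tcp_rot: [[-0.682, 0.367, 0.633], [0.729, 0.418, 0.543], [-0.066, 0.831, -0.552]]
force: [-0.0, -0.1, 0.2]
opening: 0.8
time_s: 18.6
position: [0.5715, 0.3816, 0.4087]
tcp_rot: [[0.293, 0.716, 0.633], [0.492, -0.681, 0.542], [0.82, 0.152, -0.552]]
force: [-0.2, 0.2, 0.0]
opening: 0.798
t 18.6 at [0.5715 0.3816 0.4087] F [-0.2  0.2  0. ] open 0.798 q [ 13.3   7.9 105.7  61.4  25.8   4.8]
shift mm [-147.1   -0.5   62.3] turn [ 2.7 13.8  8.5]
```

```bash
python3 -m jog '[[[-147,-0.5,62],[2.7,13.8,8.5],0.2],[[-147,-0.5,62],[2.7,13.8,8.5],0.2],[[-147,-0.5,62],[2.7,13.8,8.5],0.2],[[-147,-0.5,62],[2.7,13.8,8.5],0.2],[[-147,-0.5,62],[2.7,13.8,8.5],0.2],[[-147,-0.5,62],[2.7,13.8,8.5],0.2],[[-147,-0.5,62],[2.7,13.8,8.5],0.2],[[-147,-0.5,62],[2.7,13.8,8.5],0.2]]'
python3 -c "
from h import *
P=pose(45,20)@np.diag([-1,-1,1]);G=np.array([.555,.331,.12]);T=G-bot.grip_depth*P[:,2];go(T,P)"
```

```text
time_s: 19.27
position: [0.5669, 0.3412, 0.2492]
tcp_rot: [[0.246, 0.707, 0.663], [0.247, -0.707, 0.662], [0.937, 0.001, -0.348]]
force: [-1.1, 0.0, -0.9]
opening: 0.799
t 19.27 at [0.5669 0.3412 0.2492] F [-1.1  0.  -0.9] open 0.799 q [  1.1  31.9 127.  127.9  55.4 -72.4]
shift mm [-126.4   -1.3   49. ] turn [0.  0.4 0. ]
```

```bash
python3 -m jog '[[[-30,-1,12],[0,0,0],0.2],[[-60,-1,23],[0,0,0],0.2],[[-60,-1,23],[0,0,0],0.2],[[-60,-1,23],[0,0,0],0.2]]'
python3 - <<'E'
from h import *
P=pose(45,20)@np.diag([-1,-1,1]);G=np.array([.555,.331,.12]);T=G-bot.grip_depth*P[:,2];go(T,P)
t=vision.capture("top");s=vision.capture("side")
a=cv2.resize(t[150:270,130:250,::-1],None,fx=4,fy=4,interpolation=2)[:,:396];b=cv2.resize(s[250:370,200:300,::-1],None,fx=4,fy=4,interpolation=2)
cv2.imwrite("pics/p5.png",np.hstack([a,b]))
E
```

```text
time_s: 19.6
position: [0.5677, 0.3444, 0.1869]
tcp_rot: [[0.244, 0.709, 0.661], [0.245, -0.705, 0.666], [0.938, -0.001, -0.346]]
force: [-0.1, 0.3, 1.4]
opening: 0.8
t 19.6 at [0.5677 0.3444 0.1869] F [-0.1  0.3  1.4] open 0.8 q [  1.5  42.4 128.2 133.4  63.1 -82.7]
shift mm [-69.1   0.6  24.5] turn [-0.2  0.2  0. ]
```

View pics/p5.png

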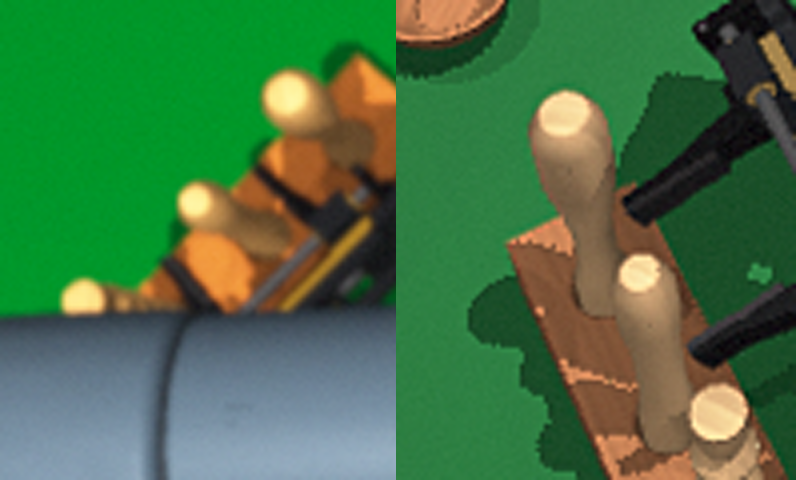

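In p5's top-view half the fingers, at (255,170) and (170,265), lie on either side of the pestle and clear of the bat and spindle. I lower the rest of the way to the waist.

```bash
python3 -m jog '[[[-25,0.5,9],[0,0,0],0.2],[[-50,0.5,17],[0,0,0],0.2],[[-69,0.5,24.5],[0,0,0],0.2],[[-69,0.5,24.5],[0,0,0],0.2],[[-69,0.5,24.5],[0,0,0],0.2]]'
python3 -c "
from h import *
P=pose(45,20)@np.diag([-1,-1,1]);G=np.array([.555,.331,.12]);T=G-bot.grip_depth*P[:,2];go(T,P)"
```

```text
time_s: 20.12
position: [0.5683, 0.3446, 0.1199]
tcp_rot: [[0.234, 0.711, 0.664], [0.245, -0.704, 0.667], [0.941, 0.006, -0.338]]
force: [-0.3, -0.1, 0.0]
opening: 0.8
t 20.12 at [0.5683 0.3446 0.1199] F [-0.3 -0.1  0. ] open 0.8 q [  1.4  53.8 128.1 136.7  71.6 -91.7]
shift mm [-6.4  0.2  0.7] turn [-0.1 -0.2  0.4]
```

```bash
python3 -m jog '[[[-2,0,0],[0,0,0],1],[[-2,0,0],[0,0,0],1],[[-2,0,0],[0,0,0],1],[[-2,0,0],[0,0,0],1],[[-2,0,0],[0,0,0],1],[[-2,0,0],[0,0,0],1],[[-2,0,0],[0,0,0],1],[[-2,0,0],[0,0,0],1],[[-2,0,0],[0,0,0],1],[[-2,0,0],[0,0,0],1],[[-2,0,0],[0,0,0],1],[[-2,0,0],[0,0,0],1]]'
python3 -m jog '[[[0,0,0],[0,0,0],1],[[0,0,0],[0,0,0],1],[[0,0,0],[0,0,0],1],[[0,0,0],[0,0,0],1],[[0,0,0],[0,0,0],1],[[0,0,0],[0,0,0],1],[[0,0,0],[0,0,0],1]]'
python3 -c "
from h import *
s=bot.read_state();go(s['position']+[0,0,.2],s['tcp_rot'])"
```

```text
time_s: 21.12
position: [0.567, 0.3438, 0.1147]
tcp_rot: [[0.239, 0.71, 0.662], [0.246, -0.704, 0.666], [0.94, 0.003, -0.343]]
force: [0.3, -0.4, 0.7]
opening: 0.025
time_s: 21.7
position: [0.567, 0.3438, 0.1148]
tcp_rot: [[0.238, 0.71, 0.662], [0.246, -0.704, 0.667], [0.94, 0.004, -0.342]]
force: [-0.6, -0.1, -0.3]
opening: 0.003
t 21.7 at [0.567  0.3438 0.1148] F [-0.6 -0.1 -0.3] open 0.003 q [  1.3  54.4 128.2 136.8  71.9 -92.1]
shift mm [187.9   0.7 -68.5] turn [0. 0. 0.]
```

The jaws shut on nothing, so I look at why.

Run:
```python
from h import *
s0=bot.read_state();p=s0["position"];g=p+bot.grip_depth*s0["tcp_rot"][:,2]
K=4;out=[]
for n,(x,y) in (("top",(130,150)),("side",(200,250))):
    im=np.ascontiguousarray(vision.capture(n)[y:y+140,x:x+99,::-1]);im=cv2.resize(im,None,fx=K,fy=K,interpolation=2)
    for P,c in((p,(255,0,255)),(g,(255,255,0)),((.555,.331,.055),(0,0,255)),((.555,.331,.12),(0,0,255)),((.555,.331,.22),(0,0,255))):
        u=((proj(n,P)[0]-[x,y]+.5)*K).astype(int);cv2.circle(im,tuple(int(v) for v in u),4,c,-1)
    out.append(im)
cv2.imwrite("pics/p6.png",np.hstack(out))
```

```text
(no output)
```

View pics/p6.png

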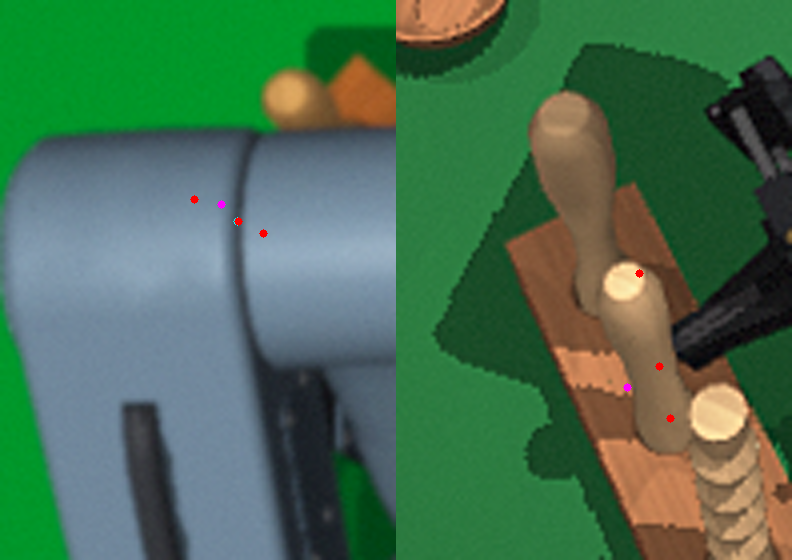

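Run:
```python
from h import *
P=pose(45,20)@np.diag([-1,-1,1]);T=np.array([.5677,.3444,.1869])
for sg in(1,-1):
  for h in(.035,.042): 
    q=T+sg*h*P[:,1];print(sg,h,"top",proj("top",q)[0].round(1),"side",proj("side",q)[0].round(1))
print("seen bat tip top(193,192) side(260,304); spindle tip top(171,215) side(277,339)")
print("tri bat",tri({"top":np.array([193.4,192.1]),"side":np.array([259.8,303.7])}))
print("tri sp",tri({"top":np.array([171,215.]),"side":np.array([276.5,338.7])}))
s=bot.read_state();p=s["position"]
for d in(0,.02,.04,.06): print(d,"side",proj("side",p-d*s["tcp_rot"][:,2])[0].round(1))
print("seen closed edge tip side",full((680-396,345),4,(200,250)))
```

```text
1 0.035 top [186.8 186.4] side [246.2 314.7]
1 0.042 top [188.8 184.5] side [244.9 311.6]
-1 0.035 top [166.6 206.4] side [259.8 347.1]
-1 0.042 top [164.5 208.4] side [261.3 350.5]
seen bat tip top(193,192) side(260,304); spindle tip top(171,215) side(277,339)
tri bat (array([0.57343059, 0.29808834, 0.20312189]), array([ 0.13528802,  0.62135792, -0.46624612, -0.11198012]))
tri sp (array([0.51747884, 0.35194404, 0.20403047]), array([ 0.10758604,  0.57988132, -0.41271418, -0.09731706]))
0 side [257.4 346.3]
0.02 side [266.  340.7]
0.04 side [274.6 335.1]
0.06 side [283.2 329.5]
seen closed edge tip side [270.625 335.875]
```

The images give the reason. Triangulated, the fingertips in p5 lie about 32 mm short of the reported TCP along the tool axis, and the closed view in p6 agrees. So the jaws shut just in front of the pestle. I open them, advance about 33 mm along the tool axis while watching the force, and close again.

```bash
python3 -m jog '[[[0,0,-5],[0,0,0],0.2],[[0,0,-5],[0,0,0],0.2],[[0,0,-5],[0,0,0],0.2],[[0,0,-5],[0,0,0],0.2],[[0,0,-5],[0,0,0],0.2],[[0,0,-5],[0,0,0],0.2],[[0,0,-5],[0,0,0],0.2],[[0,0,-5],[0,0,0],0.2],[[0,0,-5],[0,0,0],0.2],[[0,0,-5],[0,0,0],0.2],[[0,0,-5],[0,0,0],0.2],[[0,0,-5],[0,0,0],0.2]]'
python3 -m jog '[[[0,0,0],[0,0,0],0.2],[[0,0,0],[0,0,0],0.2],[[0,0,0],[0,0,0],0.2],[[0,0,0],[0,0,0],0.2],[[0,0,0],[0,0,0],0.2],[[0,0,0],[0,0,0],0.2],[[0,0,0],[0,0,0],0.2],[[0,0,4],[0,0,0],0.2],[[0,0,9],[0,0,0],0.2],[[0,0,14],[0,0,0],0.2],[[0,0,18],[0,0,0],0.2],[[0,0,18],[0,0,0],0.2]]'
python3 - <<'E'
from h import *
go([.567,.3438,.1148],bot.read_state()["tcp_rot"])
# find pestle top: bright end-grain spot in side view near (255,318)
im=vision.capture("side").astype(int);cv2.imwrite("pics/s7.png",im[:,:,::-1])
w=im[305:335,240:275];m=(w.sum(2)>w.sum(2).max()-110);ys,xs=np.nonzero(m);print("side top spot",xs.mean()+240,ys.mean()+305,m.sum())
i0=cv2.imread("pics/side0.png")[:,:,::-1].astype(int);w=i0[305:335,240:275];m=(w.sum(2)>w.sum(2).max()-110);ys,xs=np.nonzero(m);print("start",xs.mean()+240,ys.mean()+305,m.sum())
E
```

```text
time_s: 22.8
position: [0.5637, 0.3405, 0.1165]
tcp_rot: [[0.239, 0.71, 0.662], [0.246, -0.704, 0.667], [0.94, 0.004, -0.342]]
force: [0.0, -0.8, 0.2]
opening: 0.775
time_s: 23.8
position: [0.5762, 0.3533, 0.1104]
tcp_rot: [[0.237, 0.711, 0.662], [0.246, -0.703, 0.667], [0.94, 0.005, -0.341]]
force: [0.4, 0.1, 0.0]
opening: 0.802
t 23.8 at [0.5762 0.3533 0.1104] F [0.4 0.1 0. ] open 0.802 q [  2.8  54.5 126.4 137.8  70.7 -90.9]
shift mm [ -0.3   0.2 -13.9] turn [0. 0. 0.]
side top spot 261.1304347826087 318.72463768115944 69
start 260.3787878787879 317.8787878787879 66[ WARN:0@1.665] global loadsave.cpp:1063 imwrite_ Unsupported depth image for selected encoder is fallbacked to CV_8U.
```

```bash
python3 -m jog '[[[0,0,4],[0,0,0],0.2],[[0,0,8],[0,0,0],0.2],[[0,0,12],[0,0,0],0.2],[[0,0,16],[0,0,0],0.2],[[0,0,18],[0,0,0],0.2],[[0,0,18],[0,0,0],0.2]]'
python3 - <<'E'
from h import *
go([.567,.3438,.1148],bot.read_state()["tcp_rot"])
im=vision.capture("side").astype(int)
w=im[305:335,240:275];m=(w.sum(2)>w.sum(2).max()-110);ys,xs=np.nonzero(m);print("side top spot",xs.mean()+240,ys.mean()+305,m.sum())
E
```

```text
time_s: 24.35
position: [0.5878, 0.3649, 0.1042]
tcp_rot: [[0.238, 0.711, 0.662], [0.246, -0.703, 0.667], [0.94, 0.004, -0.342]]
force: [-0.5, -0.2, 0.2]
opening: 0.8
t 24.35 at [0.5878 0.3649 0.1042] F [-0.5 -0.2  0.2] open 0.8 q [  4.5  54.8 124.  139.   69.1 -89.4]
shift mm [ -0.2   0.1 -31.5] turn [0. 0. 0.]
side top spot 260.1607142857143 318.82142857142856 56
```

The pestle hasn't moved and there is no contact force, so I close.

```bash
python3 -m jog '[[[0,0,0],[0,0,0],1],[[0,0,0],[0,0,0],1],[[0,0,0],[0,0,0],1],[[0,0,0],[0,0,0],1],[[0,0,0],[0,0,0],1],[[0,0,0],[0,0,0],1],[[0,0,0],[0,0,0],1],[[0,0,0],[0,0,0],1],[[0,0,0],[0,0,0],1],[[0,0,0],[0,0,0],1],[[0,0,0],[0,0,0],1],[[0,0,0],[0,0,0],1]]'
python3 -m jog '[[[0,0,0],[0,0,0],1],[[0,0,0],[0,0,0],1],[[0,0,0],[0,0,0],1],[[0,0,0],[0,0,0],1],[[0,0,0],[0,0,0],1]]'
python3 -c "
from h import *
s=bot.read_state();go(s['position']+[0,0,.26],s['tcp_rot'])"
```

```text
time_s: 25.4
position: [0.5876, 0.3645, 0.1042]
tcp_rot: [[0.238, 0.71, 0.662], [0.246, -0.704, 0.666], [0.94, 0.004, -0.342]]
force: [-0.1, -0.3, -0.5]
opening: 0.278
time_s: 25.82
position: [0.5875, 0.3645, 0.1042]
tcp_rot: [[0.238, 0.71, 0.662], [0.246, -0.704, 0.667], [0.94, 0.004, -0.342]]
force: [0.5, 0.5, 0.9]
opening: 0.277
t 25.82 at [0.5875 0.3645 0.1042] F [0.5 0.5 0.9] open 0.277 q [  4.5  54.7 124.1 139.   69.1 -89.4]
shift mm [244.3   1.  -89. ] turn [0. 0. 0.]
```

Gripped: the opening of 0.277 is about 24 mm, close to the 25 mm waist. I draw it straight up.

```bash
python3 -m jog '[[[9,0,-3.5],[0,0,0],1],[[24,0,-9],[0,0,0],1],[[42,0,-15.5],[0,0,0],1],[[61,0,-22],[0,0,0],1],[[85,0,-31],[0,0,0],1],[[115,0,-42],[0,0,0],1],[[145,0.5,-53],[0,0,0],1],[[175,0.5,-64],[0,0,0],1],[[205,1,-75],[0,0,0],1],[[235,1,-86],[0,0,0],1],[[244,1,-89],[0,0,0],1],[[244,1,-89],[0,0,0],1]]'
python3 - <<'E'
from h import *
P=pose(-28,90)@np.diag([-1,-1,1]);go([.40,.10,.42],P)
im=vision.capture("side");cv2.imwrite("pics/s8.png",im[:,:,::-1])
i0=cv2.imread("pics/side0.png")[:,:,::-1]
# bore area now empty of pestle? spots of spindle, bat tops
for n,(x,y) in {"spindle":(280,353),"bat":(241,278),"pestle":(260,318)}.items():
    print(n,i0[y-2:y+3,x-2:x+3].mean((0,1)).round(),im[y-2:y+3,x-2:x+3].mean((0,1)).round())
E
```

```text
time_s: 26.82
position: [0.5872, 0.3646, 0.369]
tcp_rot: [[0.231, 0.711, 0.665], [0.245, -0.703, 0.667], [0.942, 0.009, -0.337]]
force: [-0.5, -0.3, -1.0]
opening: 0.277
t 26.82 at [0.5872 0.3646 0.369 ] F [-0.5 -0.3 -1. ] open 0.277 q [  4.5  16.9 117.2 112.6  41.6 -45.7]
shift mm [ -60.    53.5 -318.1] turn [-44.3 -60.3  63.7]
spindle [214. 169. 122.] [234. 193. 140.]
bat [220. 175. 126.] [126. 107.  85.]
pestle [225. 186. 134.] [87. 61. 41.]
```

Run:
```python
from h import *
F=np.diag([-1,-1,1])
go([.48,.08,.40],pose(0,70)@F)
P=pose(-38,108)@F;T=np.array([*BOX,.25])+.05*P[:,2];print(T);go(T,P)
```

```text
t 26.87 at [0.5867 0.3643 0.366 ] F [-0.4  0.  -1.7] open 0.279 q [  4.4  17.1 117.3 112.6  41.6 -45.9]
shift mm [ -63.1  124.5 -271.9] turn [-32.8 -47.5  33.3]
[ 0.51022456 -0.26948751  0.20244717]
t 26.87 at [0.5867 0.3643 0.366 ] F [-0.4  0.  -1.7] open 0.279 q [  4.4  17.1 117.3 112.6  41.6 -45.9]
shift mm [-327.9  390.6 -417.4] turn [-39.5 -71.1  81.6]
```

```bash
python3 -m jog '[[[-63,124,-272],[-33,-47.5,33],1],[[-63,124,-272],[-33,-47.5,33],1],[[-63,124,-272],[-33,-47.5,33],1],[[-63,124,-272],[-33,-47.5,33],1],[[-63,124,-272],[-33,-47.5,33],1],[[-63,124,-272],[-33,-47.5,33],1],[[-63,124,-272],[-33,-47.5,33],1],[[-63,124,-272],[-33,-47.5,33],1],[[-63,124,-272],[-33,-47.5,33],1],[[-63,124,-272],[-33,-47.5,33],1],[[-63,124,-272],[-33,-47.5,33],1],[[-63,124,-272],[-33,-47.5,33],1]]'
python3 - <<'E'
from h import *
F=np.diag([-1,-1,1])
P=pose(-38,108)@F;T=np.array([*BOX,.25])+.05*P[:,2];go(T+[0,0,.06],P)
print("pestle axis",bot.read_state()["tcp_rot"]@[.94,.004,-.342])
E
```

```text
time_s: 27.87
position: [0.4785, 0.0758, 0.3972]
tcp_rot: [[0.916, 0.058, 0.396], [0.044, -0.998, 0.045], [0.398, -0.024, -0.917]]
force: [0.7, 1.3, -0.8]
opening: 0.276
t 27.87 at [0.4785 0.0758 0.3972] F [ 0.7  1.3 -0.8] open 0.276 q [ -8.5  -4.5 100.4   6.8  61.5  76.4]
shift mm [-39.7 349.7 120.5] turn [ -3.4 -39.1  42.1]
pestle axis [0.72621387 0.02167514 0.68754898]
```

```bash
python3 -m jog '[[[-40,350,120],[-3.4,-39,42],1],[[-40,350,120],[-3.4,-39,42],1],[[-40,350,120],[-3.4,-39,42],1],[[-40,350,120],[-3.4,-39,42],1],[[-40,350,120],[-3.4,-39,42],1],[[-40,350,120],[-3.4,-39,42],1],[[-40,350,120],[-3.4,-39,42],1],[[-40,350,120],[-3.4,-39,42],1],[[-40,350,120],[-3.4,-39,42],1],[[-40,350,120],[-3.4,-39,42],1],[[-40,350,120],[-3.4,-39,42],1],[[-40,350,120],[-3.4,-39,42],1]]'
python3 - <<'E'
from h import *
F=np.diag([-1,-1,1])
P=pose(-38,108)@F;T=np.array([*BOX,.25])+.05*P[:,2];go(T,P)
ax=bot.read_state()["tcp_rot"]@[.94,.004,-.342];print("pestle axis",ax,np.degrees(np.arccos(ax[2])))
im=vision.capture("side");cv2.imwrite("pics/s9.png",im[:,:,::-1]);cv2.imwrite("pics/t9.png",vision.capture("top")[:,:,::-1])
E
```

```text
time_s: 28.87
position: [0.5148, -0.2628, 0.2601]
tcp_rot: [[0.758, -0.606, -0.242], [-0.574, -0.795, 0.195], [-0.311, -0.009, -0.95]]
force: [0.2, 0.6, -1.0]
opening: 0.275
t 28.87 at [ 0.5148 -0.2628  0.2601] F [ 0.2  0.6 -1. ] open 0.275 q [-38.2  32.   69.8   0.2  96.3  89. ]
shift mm [18.3  8.6 54.6] turn [-0.3  0.1  0.8]
pestle axis [ 0.79247094 -0.6094993   0.03286949] 88.11637788200318
```

The picture limit is used up, so I let the arm settle and check with numbers instead: the motion, the pestle's outline and the stamps in the images.

```bash
python3 -m jog '[[[0,0,0],[0,0,0],1],[[0,0,0],[0,0,0],1],[[0,0,0],[0,0,0],1],[[0,0,0],[0,0,0],1],[[0,0,0],[0,0,0],1],[[0,0,0],[0,0,0],1],[[0,0,0],[0,0,0],1],[[0,0,0],[0,0,0],1]]'
python3 - <<'E'
from h import *
s=bot.read_state();M=s["tcp_rot"];ax=M@[.94,.004,-.342];g=s["position"]-.05*M[:,2]
print(np.abs(s["qvel"]).max(),"G",g.round(4),"angle",np.degrees(np.arccos(ax[2])).round(1),"box",(R(BA).T@(g[:2]-BOX)).round(4),s["opening"])
im=vision.capture("side").astype(int)
def wood(c): return c[0]>c[1]+8 and c[1]>c[2]+8 and c[0]>70
# pestle: wood along its axis in the side view
L=np.arange(-.16,.161,.01)
print("pestle along axis",''.join('#' if wood(im[v,u]) else '.' for u,v in (proj("side",g+l*ax)[0].round().astype(int) for l in L)),"expect # from index 5/6 to 25/26")
for nm,(x,y) in {"round":(.0365,-.0205),"square":(-.0365,-.0225)}.items():
    for z in(.05,.07,.09,.11,.125): 
        u,v=proj("side",[*boxw(x,y),z])[0].round().astype(int);print(nm,z,(u,v),im[v,u],wood(im[v,u]))
i0=cv2.imread("pics/side0.png")[:,:,::-1].astype(int)
for nm,(a,b,c,d) in {"bat":(228,268,256,298),"spindle":(270,340,292,365),"bowl":(185,225,235,270),"disc":(240,178,296,220)}.items():
    r=cv2.matchTemplate(im.astype(np.uint8)[b-12:d+12,a-12:c+12],i0.astype(np.uint8)[b:d,a:c],5);_,m,_,l=cv2.minMaxLoc(r);print(nm,"shift px",l[0]-12,l[1]-12,round(m,3))
E
```

```text
time_s: 29.63
position: [0.5158, -0.264, 0.2621]
tcp_rot: [[0.759, -0.606, -0.239], [-0.576, -0.795, 0.191], [-0.305, -0.007, -0.952]]
force: [0.4, 0.4, -0.9]
opening: 0.28
0.11467814812273903 G [ 0.5278 -0.2735  0.3097] angle 87.8 box [0.0039 0.0066] 0.28029001537434506
pestle along axis .....############.....#.......... expect # from index 5/6 to 25/26
round 0.05 (np.int64(352), np.int64(157)) [120  97  70] True
round 0.07 (np.int64(353), np.int64(152)) [123  96  71] True
round 0.09 (np.int64(353), np.int64(147)) [194 154 112] True
round 0.11 (np.int64(354), np.int64(141)) [ 41 118  59] False
round 0.125 (np.int64(354), np.int64(138)) [ 40 120  59] False
square 0.05 (np.int64(374), np.int64(166)) [115  90  66] True
square 0.07 (np.int64(375), np.int64(161)) [118  94  70] True
square 0.09 (np.int64(376), np.int64(156)) [197 156 113] True
square 0.11 (np.int64(376), np.int64(150)) [164  93  68] True
square 0.125 (np.int64(377), np.int64(147)) [118  28  26] False
bat shift px 0 0 0.998
spindle shift px 0 0 0.954
bowl shift px 0 0 0.998
disc shift px 0 0 0.986
```

All checks agree, so I hand in.

```bash
python3 -c "
from rig import bot
print(bot.hand_in()); s=bot.read_state(); print(s['time_s'],s['opening'],s['position'])"
```

```text
the job is handed in; nothing more can be done
None
the job is handed in; nothing more can be done
```

I set the round and square stamps in the box beside the bar, then drew the pestle from the rack's middle bore. I handed in at about 30 s, holding it level over the box; the hand-in gave no verdict.

**What the last checks showed:**
- **Stamps:** I lowered both until they touched the bottom, then released them. In the last picture viewed, both stood upright with the bar flat. At the end their handles were still at the expected pixels in the side image; the bar was not checked again.
- **Pestle:** The jaws were stopped at about 24 mm, close to the 25 mm waist. The worked-out axis was about 2° from level. The middle was about 8 mm from the box centre and about 0.31 m above the bench. The arm was practically still.
- **Bystanders:** The bat, spindle, bowl and pressing board showed no shift in the side image.

**What failed or disagreed:**
- **First grasp:** It closed on nothing and only nudged the pestle. In the images the fingertips lay about 32 mm short of the reported TCP, so I opened, moved 33 mm further in and gripped it.
- **Stamp grasps:** The same offset means I probably held the stamps higher on their handles than planned.
- **Final look:** My 12 pictures were used up, so the last check was by numbers only. The outline check found only the foot half of the pestle. I take the other half to be hidden behind the gripper, but I could not confirm that.

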